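# Fish the filter cartridge out of its housing with the puller hook

## Robot

A 6-joint arm with a two-finger parallel gripper is mounted at the origin on a cart in front of the work surface, level with it; the furniture and walls round the work are solid. World frame = base frame: x ahead of the robot, y to its left, z up, the work surface at z = 0. Lengths are in mm, angles in rad, forces in N, time in s.
With the tool pointing down it reaches from about 400 to 925 mm from the base axis. Payload 12.5 kg.
Tool frame: the origin (TCP) lies at the very end of the fingers, on their centre line; the grasp point (between the pads) lies 19 mm behind it; z points along the fingers, y is the line along which they close (so a half turn about z gives the same grasp; the last joint's range is limited). The gripper opens to 95 mm and grips with 3 to 60 N. Pads are 20 mm wide; open, the fingers measure 119 mm over their backs; the gripper's body (75 mm by 180 mm) begins 59 mm behind the grasp point.
Start: joints at [-1.337, 0.491, 1.559, -0, 1.092, -0.106], TCP at [208.335, -589.274, 214.661] pointing down, gripper open.
Joint ranges: [-3.1, 3.1], [-0.84, 2.19], [0.05, 2.79], [-1.13, 4.28], [0.06, 2.93], [-2.69, 2.69]. Speed limits (rad/s): [2.22, 2.22, 2.79, 3.14, 3.14, 3.14].

## Interface

Orientations are given as [roll, pitch, yaw] about the fixed x, y, z axes, in that order (R = Rz(yaw) Ry(pitch) Rx(roll)).
In Python, from cell import * gives the robot as it stands.
- The arm moves only by the tool jog_arm, never from a script. Its argument "targets" is a list of rows, each an object with "turn": the turn, a rotation vector about the world's x, y, z in degrees, a list of three; "slide": the shift along the world's x, y, z in mm, a list of three; "claw": the opening in per cent of the stroke, from 0 (shut) to 100 (fully open). In form: [{"turn": [wx, wy, wz], "slide": [x, y, z], "claw": claw}, ...]. A call has 1 to 5 rows; each row shifts and turns the commanded pose from where the row before left it; what a row does not reach is not made up. A row lasts 1/8 s, in which the tool goes at most 62.5 mm and 10.7 degrees, less where a joint would pass 70% of its speed; a pose out of reach is approached as far as the arm can. A call with a gripper value outside its range is refused whole. The fingers move at their own pace and stop on an object; the grip force is fixed at half the most. Time passes only in rows, so rows that do not move let the fingers close. It gives the time, the measured TCP pose, the force, the opening and the grip force at its end, in the units of the state.
- state(): the state, without advancing time (a new reading comes with each control period).
- read_camera(name): name is "side" or "top"; returns a dict with "frame" (420x560x3 uint8, blue, green, red), "mtx" (3x3 intrinsics, pixels), "R" (3x3) and "t" (3): a world point X has camera coordinates R X + t. Camera axes: x right, y down, z forward; pixel columns grow to the right and rows downward; lengths in mm; the calibration is good to about 2 mm. A picture is of the moment at which its call begins. There is no depth.
- job_done(): hands the job in; it is judged then, once.
Trained networks look in the newest picture that a camera, given by its name, has taken for a name from the list of things; names that differ only in an ending like _2 or _b are one class to them, and where a whole thing is asked for, a point or a joint stands for the part that bears it (a point fixed in the world has none). Each returns a list of dicts, best first, with "conf" (0 to 1); they miss things now and then, are a little off and sometimes report something else, mostly with a low value. They report only what shows in the picture. A call takes as long as a camera call. They do not tell look-alikes from the thing itself.
- look_for(query, camera): "xy" ([column, row] in pixels, amid what is visible of it).
The state is a dict: "t": time; "joints": joint angles; "qvel": joint speeds; "tau": joint torques, N m; "eef_pos": TCP position; "tcp_rot": TCP orientation; "ft_force": force on the tool from outside, world axes, zero at the start; "moment": the same for the moment, N m; "opening": opening from 0.0 (shut) to 1.0 (fully open); "grip_force": force on a finger pad.
Only numpy, scipy, OpenCV 4.12 (cv2) and the standard library are available. Lean on these libraries where they do the work, as an engineer would, in place of code of your own. Each camera call takes 0.05 s, during which the arm holds its last target. There are 200 camera calls.

## Task

Take the orange-handled puller hook from its stand, feel for the small wire pull eye at the bottom of the white water-filter housing and draw the blue cartridge straight out with the hook, without jabbing or forcing and without your fingers touching the cartridge. Set the cartridge gently upright in the middle of the white drip dish, unhook, and hang the hook back in the fork of its stand; leave everything else where it is.

Things in the scene. Friction and masses are not known exactly. Their poses are not given: they have to be found in the camera images.
- housing: White upright water-filter housing, fixed, cap off: 92 mm outside diameter (blue foot 108 mm), 110 mm high, round bore 76 mm wide, open at the top, inner floor 10 mm above the worktop. Two hose ports reach to +-71 mm along its own y at 30 mm height. Origin: centre of its underside, z up.
- cartridge: Blue round filter cartridge, 64 mm diameter, 30 mm high, 0.25 to 0.42 kg (heavy foot), on the bore's floor, its flat top 70 mm below the mouth; two feet astride a floor rib keep it from turning. Three sprung grips hold it with some 3 to 10 N of drag over the first 20 mm of lift. Origin: centre of its underside, z up. Still readable while it hangs, tilted up to 0.5 rad, on the hook.
- hook: Puller hook hanging upright in the stand, 176 mm long, 0.11 kg. Origin: on the shank's axis, at the toe's underside; z up the shank; x the way the toe points (at first away from the stand's post). Shank 6 mm thick. Toe: a blade 5 mm wide, 4 mm thick, from x = -3 to 15.5 mm; its end is turned up to z = 11 mm, leaving an 8.5 mm trough between shank and turned-up end.
- collar (a point): Centre of the underside of the hook's collar, a disc of 32 mm diameter, 6 mm thick, at hook z = 112 mm. Above it the orange handle, hook z 118 to 176 mm, 24 mm along the hook's x by 18 mm along its y: grip it from above across y, near z 150 mm.
- stand: Fixed hook stand: wooden foot 100 x 85 mm, steel post at +x, and at the top a flat fork with a 12 mm wide slot along its own x, open towards -x, closed at x = 10 mm; arms 6 mm thick, top at 132 mm, reaching to x = -33 mm. Origin: on the worktop below the hook's seat, z up. The hook hangs with its shank in the slot, its collar on the arms.
- seat (a point): The seat of the hook's collar: on the fork's top, in the middle of the slot, straight above the stand's origin, 132 mm up.
- dish: White round drip dish, fixed, 132 mm over the rim, 12 mm high, inner floor 6 mm above the worktop and about 104 mm wide. Origin: centre of its underside.
- cap: Blue ribbed screw cap of the housing, 104 mm diameter, 37 mm high, lying loose. Bystander. Origin: centre of its underside.
- phone: Black flip phone, 46 x 95 x 19 mm, lying shut. Bystander. Origin: underside.
- burner_cap: Black burner cap, disc of 87 mm, 9 mm thick. Bystander. Origin: underside.
- jar: White flowered porcelain canister without lid, 151 mm diameter, 170 mm high. Bystander. Origin: underside.
- top_face (a point): Centre of the cartridge's top face; axes as the cartridge's. On the face stands the pull eye, an upright arch of 4 mm steel wire: legs 12.4 mm apart (8.4 mm free between), 23.5 mm high, 19.5 mm free under its 6 mm flat top. Its plane is the cartridge's y-z plane, but it sits fast anywhere from y = -11 to +11 mm along that y; no reading tells where: see it or feel for it.
Things that resemble listed ones, but are neither listed nor needed, are in the scene too. What is shaped like the stand but green is not meant.

How it is judged:
By the outcome, as a careful person would: the job done as asked, in the order asked, and still so for the second after the job is handed in, with the robot touching nothing.
It also fails if it takes over 72 s, if anything falls off the work surface, if the arm or the gripper's body presses on something with over 40 N, if the wrist force passes 120 N, or if a joint passes its speed limit or range.

## Working session

There is one attempt and no reset: what is moved stays moved. The work goes in short steps, Python scripts to look and compute and a tool call to move; the robot and the scene stay as the last step left them, time stands still between calls to the robot, and variables do not carry over. Pictures are saved under pics/ and viewed, at most 12 in all, crops included, and the job is handed in when it is done.

Besides the shell and the picture viewer there is one more tool, called after "Emit:" by a JSON object that holds its "op" and its "data", one argument or row to a line. jog_arm: Moves the arm, as the interface text tells. Its arguments: {"type":"object","properties":{"targets":{"type":"array","items":{"type":"object","properties":{"turn":{"type":"array","items":{"type":"number"}},"slide":{"type":"array","items":{"type":"number"}},"claw":{"type":"number"}}}}},"required":["targets"]}

```bash
mkdir -p pics; cat > h.py <<'E'
from cell import *
import numpy as np, cv2
def ray(c,px):
    R=np.array(c["R"]);t=np.array(c["t"]);d=R.T@np.linalg.inv(np.array(c["mtx"]))@np.array([px[0],px[1],1.]);return -R.T@t,d
def atz(c,px,z):
    o,d=ray(c,px);return o+d*(z-o[2])/d[2]
def proj(c,X):
    p=np.array(c["mtx"])@(np.array(c["R"])@np.array(X,float)+np.array(c["t"]));return p[:2]/p[2]
def tri(c1,p1,c2,p2):
    o1,d1=ray(c1,p1);o2,d2=ray(c2,p2);s=np.linalg.lstsq(np.c_[d1,-d2],o2-o1,rcond=None)[0]
    a=o1+s[0]*d1;b=o2+s[1]*d2;return (a+b)/2,np.linalg.norm(a-b)
E
python3 - <<'E'
from h import *
np.set_printoptions(precision=1,suppress=True)
S=state();print(S["eef_pos"],S["tcp_rot"],S["ft_force"],S["t"])
ims=[]
for n in("side","top"):
    c=read_camera(n);cv2.imwrite(f"pics/{n}0.png",c["frame"]);print(n,ray(c,(280,210)),c["mtx"][0])
    for q in("housing","cartridge","hook","collar","stand","seat","dish","cap","phone","burner_cap","jar","top_face"):
        print(q,[(np.round(r["xy"]).tolist(),round(r["conf"],2)) for r in look_for(q,n)][:4])
E
```

```text
[ 208.3 -589.   214.1] [-3.1 -0.   0.3] [0.3 0.9 0.5] 0.0
side (array([ -98.2,  917. , 1238.6]), array([ 0.3, -0.7, -0.7])) [411.    0.  280.9]
housing [([267.0, 240.0], 0.75)]
cartridge []
hook []
collar []
stand [([294.0, 211.0], 0.8)]
seat [([292.0, 210.0], 0.64)]
dish [([229.0, 281.0], 0.92), ([292.0, 210.0], 0.48)]
cap [([242.0, 334.0], 0.64)]
phone []
burner_cap []
jar [([280.0, 163.0], 0.81)]
top_face []
top (array([ 315.7, -209.3, 1533.5]), array([ 0.1,  0. , -1. ])) [413.8   0.  281.5]
housing [([240.0, 217.0], 0.94)]
cartridge [([239.0, 225.0], 0.55)]
hook []
collar [([302.0, 230.0], 0.56)]
stand [([300.0, 231.0], 0.86), ([430.0, 246.0], 0.79)]
seat [([300.0, 231.0], 0.86), ([431.0, 245.0], 0.62)]
dish []
cap [([135.0, 249.0], 0.56), ([338.0, 246.0], 0.4)]
phone [([382.0, 246.0], 0.79)]
burner_cap [([337.0, 248.0], 0.66)]
jar [([363.0, 178.0], 0.94)]
top_face [([238.0, 225.0], 0.56)]
```

View pics/side0.png

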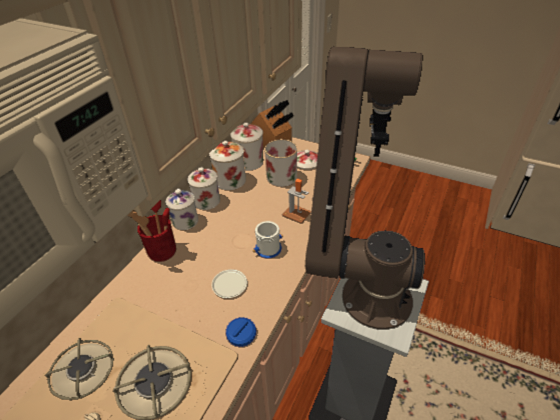

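View pics/top0.png

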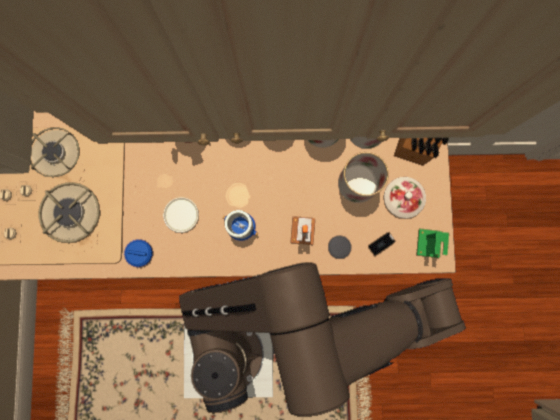

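Side shows the wooden stand with the orange hook at (296,205), the housing at (267,240), the dish at (229,284) and the cap at (241,332). Stand candidates in the top view are (302,230), wooden with an orange handle, and (432,246), green and so the look-alike. I take the wooden one and confirm it in an enlarged crop.

```bash
python3 - <<'E'
from h import *
s=cv2.imread("pics/side0.png");t=cv2.imread("pics/top0.png")
def cr(i,x,y,w,h,W,H): return cv2.resize(i[y:y+h,x:x+w],(W,H),interpolation=cv2.INTER_CUBIC)
m=np.vstack([np.hstack([cr(t,280,205,50,50,300,300),cr(t,215,200,50,50,300,300)]),np.hstack([cr(s,270,170,50,60,250,300),cr(s,240,210,58,50,350,300)])])
cv2.imwrite("pics/m1.png",m)
E
```

```text
(no output)
```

View pics/m1.png

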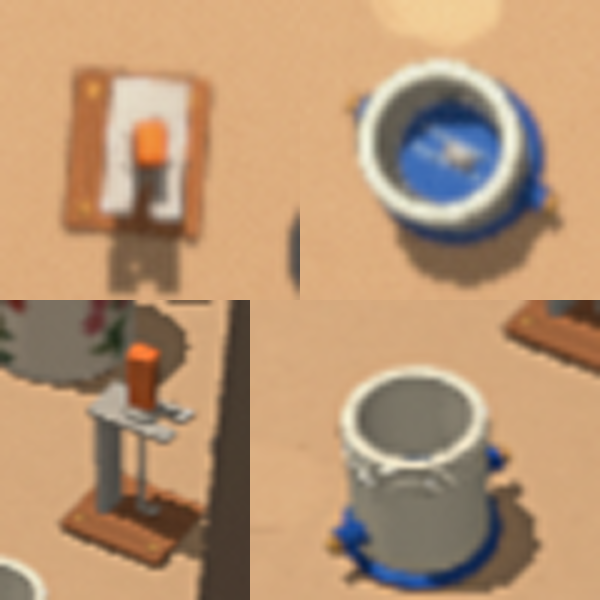

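```bash
python3 - <<'E'
from h import *
np.set_printoptions(precision=1,suppress=True)
s=read_camera("side");t=read_camera("top")
C=lambda x,y,x0,y0,k:(x0+x*k-.4,y0+y*k-.4)
print("top axes",atz(t,(280,210),0),atz(t,(290,210),0),atz(t,(280,220),0))
tr=C(440,143,0,0,1/6);tr=(215+140/6-.4,200+143/6-.4);sr=(267.2-.4,229.7-.4)
print("rim",tri(t,tr,s,sr),atz(t,tr,110),atz(s,sr,110))
th=(280+151/6-.4,205+128/6-.4);sh=(298.6-.4,180-.4)
print("handle",tri(t,th,s,sh),atz(t,th,196),atz(s,sh,196))
for n,p in dict(a=(108,78),b=(190,84),c=(183,220),d=(104,215),slotopenL=(133,217),slotopenR=(152,218)).items(): print(n,atz(t,(280+p[0]/6-.4,205+p[1]/6-.4),132))
for n,p in dict(f1=(72,68),f2=(212,80),f3=(198,240),f4=(62,230)).items(): print(n,atz(t,(280+p[0]/6-.4,205+p[1]/6-.4),10))
for n,p in dict(p1=(355,103),p2=(547,203)).items(): print(n,atz(t,(215+(p[0]-300)/6-.4,200+p[1]/6-.4),30))
for z in(40,63):print("eye",atz(t,(215+155/6-.4,200+150/6-.4),z))
# dish via segmentation of white-ish
f=t["frame"];hsv=cv2.cvtColor(f,cv2.COLOR_BGR2HSV)
m=((hsv[...,1]<45)&(hsv[...,2]>150)).astype(np.uint8);n,l,st,ce=cv2.connectedComponentsWithStats(m)
for i in range(1,n):
    if st[i,4]>60 and 130<ce[i][0]<300 and 180<ce[i][1]<270:print("white",st[i],ce[i],atz(t,ce[i],12))
f=s["frame"];hsv=cv2.cvtColor(f,cv2.COLOR_BGR2HSV)
m=((hsv[...,1]<60)&(hsv[...,2]>150)).astype(np.uint8);n,l,st,ce=cv2.connectedComponentsWithStats(m)
for i in range(1,n):
    if st[i,4]>60 and 200<ce[i][0]<330 and 180<ce[i][1]<310:print("white side",st[i],ce[i],atz(s,ce[i],12))
E
```

```text
top axes [ 520.7 -196.2    0. ] [ 520.  -233.6    0. ] [ 483.1 -195.6    0. ]
rim (array([462.3, -50.6, 109.9]), np.float64(1.151465296312323)) [461.7 -50.9 110. ] [462.8 -50.4 110. ]
handle (array([ 437.5, -278.5,  198.3]), np.float64(6.822843398344239)) [ 440.9 -277.4  196. ] [ 435.4 -282.1  196. ]
a [ 475.9 -256.9  132. ]
b [ 471.6 -303.4  132. ]
c [ 394.5 -297.5  132. ]
d [ 398.1 -253.   132. ]
slotopenL [ 396.7 -269.4  132. ]
slotopenR [ 395.9 -280.1  132. ]
f1 [ 496.4 -239.    10. ]
f2 [ 487.4 -325.2   10. ]
f3 [ 388.9 -314.1   10. ]
f4 [ 396.5 -230.9   10. ]
p1 [495.4   9.8  30. ]
p2 [ 432.2 -106.8   30. ]
eye [464.5 -52.2  40. ]
eye [462.2 -54.6  63. ]
white [166 200  30  32 711] [180.9 214.6] [508.2 171.7  12. ]
white [225 210  27  27 224] [238.1 223.4] [472.  -40.7  12. ]
white side [255 221  24  20 141] [265.9 230.7] [ 511.1 -125.6   12. ]
white side [212 270  35  28 765] [229.2 283.4] [507.8 173.2  12. ]
```

Confirmed by the enlarged crop: the wooden stand has the orange hook, with its fork open toward the robot. The pull eye shows as a bright blob inside the housing near top pixel (241,225). Next I refine eye and hook by overlaying models.

```bash
cat >> h.py <<'E'
def view(c,x0,y0,w,h,k,polys):
    im=cv2.resize(c["frame"][y0:y0+h,x0:x0+w],None,fx=k,fy=k,interpolation=cv2.INTER_CUBIC)
    for col,P in polys:
        q=np.array([(proj(c,X)-[x0,y0]+.5)*k for X in P]).round().astype(int)
        cv2.polylines(im,[q.reshape(-1,1,2)],False,col,1)
    return im
def circ(c,r): return [np.array(c)+[r*np.cos(a),r*np.sin(a),0] for a in np.linspace(0,6.29,60)]
def box(c,yaw,lx,ly):
    u=np.array([np.cos(yaw),np.sin(yaw),0]);v=np.array([-u[1],u[0],0])
    return [np.array(c)+a*lx/2*u+b*ly/2*v for a,b in((1,1),(-1,1),(-1,-1),(1,-1),(1,1))]
E
python3 - <<'E'
from h import *
s=read_camera("side");t=read_camera("top")
G=(0,255,0);R=(0,0,255);Y=(0,255,255)
H=np.array([462.,-50.6,0]);psi=np.radians(61.5);y=np.array([np.cos(psi),np.sin(psi),0]);Z=np.array([0,0,1.])
e=H-3.5*y+40*Z
eye=[e+a*y+b*Z for a,b in((-6.2,0),(-6.2,21.5),(6.2,21.5),(6.2,0))]
hp=[(G,circ(H+110*Z,46)),(G,circ(H+110*Z,38)),(R,circ(H+40*Z,32)),(R,circ(H,54)),(Y,[H-71*y+30*Z,H-40*y+30*Z]),(Y,[H+71*y+30*Z,H+40*y+30*Z])]
S=np.array([429.5,-278,0]);q=-.085
u=np.array([np.cos(q),np.sin(q),0]);v=np.array([-u[1],u[0],0])
fk=[S+132*Z+a*u+b*v for a,b in((-33,-6),(10,-6),(10,6),(-33,6))]
sp=[(G,box(S+196*Z,q,24,18)),(R,box(S+138*Z,q,24,18)),(Y,circ(S+138*Z,16)),((255,0,0),fk)]
A=view(t,220,205,40,40,10,hp);B=view(t,225,210,28,28,14.2857,[(Y,eye[1:3])] )
C=view(t,285,210,40,40,10,sp);D=view(s,278,172,40,30,10,sp)
m=np.zeros((800,800,3),np.uint8);m=np.hstack([np.vstack([A,C]),np.vstack([B[:400,:400],cv2.copyMakeBorder(D,0,100,0,0,0)])])
cv2.imwrite("pics/m2.png",cv2.resize(m,(600,600)))
f=t["frame"];hsv=cv2.cvtColor(f,cv2.COLOR_BGR2HSV)
for n,c in(("t",t),("s",s)):
    hsv=cv2.cvtColor(c["frame"],cv2.COLOR_BGR2HSV);mm=(hsv[...,0]<14)&(hsv[...,1]>200)&(hsv[...,2]>90)
    x0,y0=(285,210) if n=="t" else (280,170)
    yy,xx=np.nonzero(mm[y0:y0+40,x0:x0+40]);print(n,len(xx),xx.mean()+x0,yy.mean()+y0,xx.min()+x0,xx.max()+x0,yy.min()+y0,yy.max()+y0)
E
```

```text
t 1 305.0 231.0 305 305 231 231
s 35 298.0 185.4 296 300 181 190
```

View pics/m2.png

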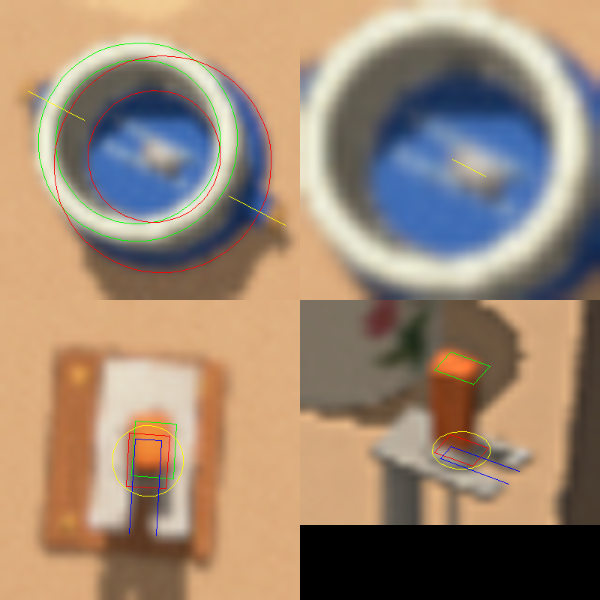

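The overlays match the housing and its ports. The hook sits about 3 mm further +x, near (432,-278). The eye's blob lies close to the modelled y=-3.5 line. Next a small rendered fit for the eye while I start moving.

```bash
cat > fit.py <<'E'
from h import *
from scipy.ndimage import gaussian_filter
t=read_camera("top");k=10;x0,y0,w,h=228,212,26,26
r=t["frame"][y0:y0+h,x0:x0+w,2].astype(float)
H=np.array([462.5,-51,0]);psi=np.radians(61.5);y=np.array([np.cos(psi),np.sin(psi),0]);x=np.array([y[1],-y[0],0]);Z=np.array([0,0,1.])
# mask: face interior
m=np.zeros((h*k,w*k),np.uint8)
q=np.array([(proj(t,X)-[x0,y0]+.5)*k for X in circ(H+40*Z,24)]).astype(int);cv2.fillPoly(m,[q],1)
M=cv2.resize(m*1.,(w,h),interpolation=cv2.INTER_AREA)>.9
res=[]
for a in np.arange(-13,13.1,.5):
  for b in np.arange(-6,6.1,.5):
    im=np.zeros((h*k,w*k))
    e=H+40*Z+a*y+b*x
    P=np.array([(proj(t,e+c*y+d*Z)-[x0,y0]+.5)*k for c,d in((-6.2,0),(-6.2,21.5),(6.2,21.5),(6.2,0))])
    cv2.polylines(im,[P.round().astype(int).reshape(-1,1,2)],False,1.,int(4*k*.28))
    im=cv2.resize(gaussian_filter(im,.5*k),(w,h),interpolation=cv2.INTER_AREA)
    res.append((np.corrcoef(im[M],r[M])[0,1],a,b))
res.sort(reverse=True);print(res[:6]);print(r[6:20,4:22].astype(int))
E
python3 fit.py
```

```text
[(np.float64(0.7471714390004769), np.float64(-3.5), np.float64(1.5)), (np.float64(0.7469264155765059), np.float64(-3.0), np.float64(2.0)), (np.float64(0.7463994695837943), np.float64(-4.0), np.float64(1.5)), (np.float64(0.7456063768725424), np.float64(-4.0), np.float64(2.0)), (np.float64(0.7452558456252659), np.float64(-3.0), np.float64(1.5)), (np.float64(0.7450314293226797), np.float64(-3.5), np.float64(2.0))]
[[ 97  89  76  63  50  38  22  27  23  24  38  47  70  96 125 170 226 229]
 [ 95  82  55  40  35  28  25  19  25  25  25  26  37  63  96 147 212 233]
 [ 91  62  40  41  46  48  40  36  34  38  37  39  37  42  67 119 191 232]
 [ 70  38  32  47  71  88  79  69  58  57  57  56  54  50  49  78 156 229]
 [ 57  32  37  48  72 101 108 108  91  78  71  66  66  63  55  60 141 228]
 [ 54  51  74  73  72  84 105 133 140 127 101  80  69  65  65  63 138 228]
 [ 59  74 110 104  90  82 101 149 184 179 154 123  96  77  69  69 140 227]
 [ 65  73  95 110 115 105 118 157 192 199 181 158 128  98  82  83 153 225]
 [ 66  64  73  83  95 104 128 147 159 174 159 140 111  93  88  99 172 225]
 [ 71  65  65  65  72  78 100 116 113 127 120 102  78  74  79 121 201 227]
 [ 80  62  63  63  63  66  73  81  84  95  89  84  85  75  90 157 224 224]
 [ 89  70  64  61  64  64  66  66  69  74  80  97 110  96 132 197 227 203]
 [108  86  64  60  64  65  65  63  66  66  69  81  97 125 191 225 221 174]
 [131 106  86  71  67  63  61  63  64  65  66  87 135 182 225 226 187 131]]
```

Emit:
{"op": "jog_arm", "data": {
  "targets": [
    {"turn": [0, 0, 0], "slide": [20, 50, 20], "claw": 60},
    {"turn": [0, 0, 0], "slide": [20, 50, 20], "claw": 60},
    {"turn": [0, 0, 0], "slide": [30, 50, 20], "claw": 60},
    {"turn": [0, 0, 0], "slide": [30, 50, 0], "claw": 60},
    {"turn": [0, 0, 0], "slide": [30, 50, 0], "claw": 60}
  ]
}}

```text
t: 2.17
eef_pos: [339.0, -337.7, 275.1]
tcp_rot: [3.14, -0.0, 0.339]
ft_force: [0.9, -0.3, 0.1]
opening: 0.606
grip_force: 0.0
```

Emit:
{"op": "jog_arm", "data": {
  "targets": [
    {"turn": [0, 0, -8.1], "slide": [31, 20, 0], "claw": 60},
    {"turn": [0, 0, -8.1], "slide": [31, 20, 0], "claw": 60},
    {"turn": [0, 0, -8.1], "slide": [31, 20, 0], "claw": 60},
    {"turn": [0, 0, 0], "slide": [0, 0, -30], "claw": 55},
    {"turn": [0, 0, 0], "slide": [0, 0, 0], "claw": 55}
  ]
}}

```text
t: 2.8
eef_pos: [430.9, -278.5, 243.4]
tcp_rot: [-3.14, 0.003, -0.083]
ft_force: [0.0, -0.1, 1.5]
opening: 0.55
grip_force: 0.0
```

```bash
python3 - <<'E'
from h import *
s=read_camera("side");t=read_camera("top")
S=state();print(S["eef_pos"],S["tcp_rot"],S["ft_force"],S["t"])
cv2.imwrite("pics/m3.png",np.hstack([view(s,260,150,50,60,8,[]),view(t,280,195,50,60,8,[])]))
E
```

```text
[ 431.31082978 -279.58079751  245.28703411] [ 3.14139063e+00 -6.59723653e-05 -8.44052467e-02] [-1.15070055 -0.59391533  0.66940346] 2.9
```

View pics/m3.png

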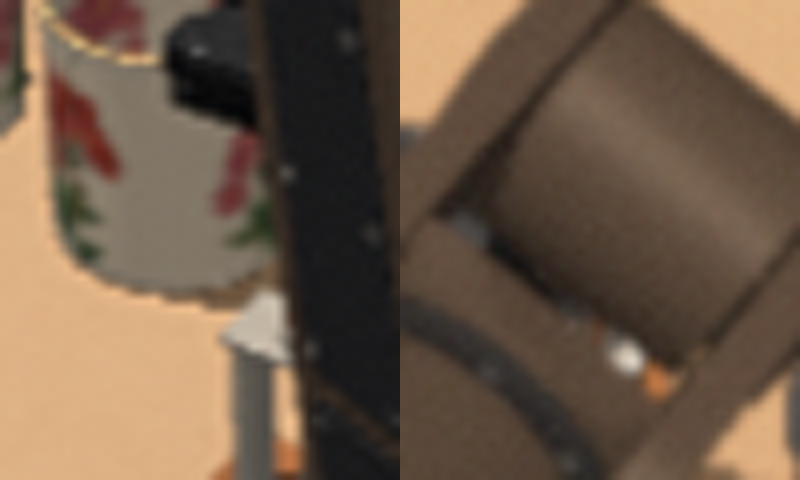

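The arm hides the hook in both views; I descend on the measured pose.

Emit:
{"op": "jog_arm", "data": {
  "targets": [
    {"turn": [0, 0, 0], "slide": [0, 1, -33], "claw": 45},
    {"turn": [0, 0, 0], "slide": [0, 0, -30], "claw": 45},
    {"turn": [0, 0, 0], "slide": [0, 0, -20], "claw": 45},
    {"turn": [0, 0, 0], "slide": [0, 0, -10], "claw": 45},
    {"turn": [0, 0, 0], "slide": [0, 0, 0], "claw": 30}
  ]
}}

```text
t: 3.52
eef_pos: [431.4, -278.7, 152.0]
tcp_rot: [3.141, -0.0, -0.085]
ft_force: [-0.4, 0.4, -0.5]
opening: 0.391
grip_force: 0.0
```

Emit:
{"op": "jog_arm", "data": {
  "targets": [
    {"turn": [0, 0, 0], "slide": [0, 0, 0], "claw": 23},
    {"turn": [0, 0, 0], "slide": [0, 0, 0], "claw": 10},
    {"turn": [0, 0, 0], "slide": [0, 0, 0], "claw": 5},
    {"turn": [0, 0, 0], "slide": [0, 0, 0], "claw": 5}
  ]
}}

```text
t: 4.03
eef_pos: [431.6, -278.5, 152.4]
tcp_rot: [3.141, -0.001, -0.084]
ft_force: [-1.0, 0.7, 7.2]
opening: 0.192
grip_force: 30.0
```

Emit:
{"op": "jog_arm", "data": {
  "targets": [
    {"turn": [0, 0, 0], "slide": [0, 0, 5], "claw": 5},
    {"turn": [0, 0, 0], "slide": [0, 0, 5], "claw": 5},
    {"turn": [0, 0, 0], "slide": [-12, 1, 0], "claw": 5},
    {"turn": [0, 0, 0], "slide": [-20, 1.7, 0], "claw": 5},
    {"turn": [0, 0, 0], "slide": [-25, 2.1, 0], "claw": 5}
  ]
}}

```text
t: 4.65
eef_pos: [373.1, -273.1, 161.5]
tcp_rot: [-3.141, 0.0, -0.084]
ft_force: [0.2, -0.2, -0.8]
opening: 0.186
grip_force: 30.0
```

Emit:
{"op": "jog_arm", "data": {
  "targets": [
    {"turn": [0, 0, 0], "slide": [0, 0, 50], "claw": 5},
    {"turn": [0, 0, -4], "slide": [5, 10, 50], "claw": 5},
    {"turn": [0, 0, -7], "slide": [25, 45, 10], "claw": 5},
    {"turn": [0, 0, -7], "slide": [25, 45, 0], "claw": 5},
    {"turn": [0, 0, -5.6], "slide": [25, 50, 0], "claw": 5}
  ]
}}

```text
t: 5.28
eef_pos: [454.1, -122.3, 271.7]
tcp_rot: [3.141, -0.0, -0.501]
ft_force: [1.4, -0.5, -1.6]
opening: 0.186
grip_force: 30.0
```

Emit:
{"op": "jog_arm", "data": {
  "targets": [
    {"turn": [0, 0, 0], "slide": [15, 40, 0], "claw": 5},
    {"turn": [0, 0, 0], "slide": [12, 20, 0], "claw": 5},
    {"turn": [0, 0, 0], "slide": [0, 0, 0], "claw": 5}
  ]
}}

```text
t: 5.65
eef_pos: [481.0, -62.5, 271.3]
tcp_rot: [3.141, 0.001, -0.494]
ft_force: [-1.0, 0.7, -1.9]
opening: 0.189
grip_force: 30.0
```

```bash
python3 - <<'E'
from h import *
s=read_camera("side");t=read_camera("top")
S=state();print(S["eef_pos"],S["tcp_rot"],S["ft_force"],S["t"])
p=np.array(S["eef_pos"]);o=p-[0,0,132];d=np.array([-.879,.477,0]);Z=np.array([0,0,1])
hk=[o+118*Z,o+2*Z,o+2*Z+13.5*d,o+11*Z+13.5*d]
cv2.imwrite("pics/m4.png",np.hstack([view(s,240,170,60,75,8,[]),view(s,245,205,40,75,8,[((0,255,0),hk),((0,255,255),circ(o+112*Z,16))])]))
E
```

```text
[480.6606234  -63.8495112  271.44855588] [ 3.14114471e+00  5.28085230e-04 -4.95896333e-01] [-1.01029346 -0.46367217 -0.4390218 ] 5.75
```

View pics/m4.png

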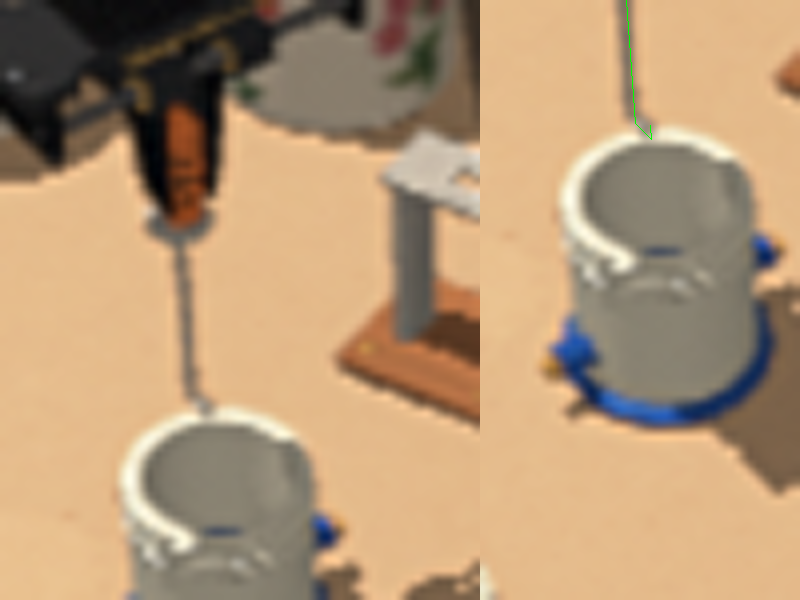

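The hook hangs straight in the grip and its toe shows at about (266,221) in side, within a pixel of my model. Next I go above the descent point and average the pose readings.

Emit:
{"op": "jog_arm", "data": {
  "targets": [
    {"turn": [0, 0, 0], "slide": [3, -3, 0], "claw": 5},
    {"turn": [0, 0, 0], "slide": [0, 0, 0], "claw": 5}
  ]
}}

```text
t: 6.0
eef_pos: [484.3, -67.4, 271.7]
tcp_rot: [3.141, -0.0, -0.498]
ft_force: [0.7, 0.4, 0.4]
opening: 0.186
grip_force: 30.0
```

```bash
cat >> h.py <<'E'
def avg(n=8):
    P=[];F=[]
    for i in range(n):
        read_camera("side");S=state();P.append(np.r_[S["eef_pos"],S["tcp_rot"][2]*100]);F.append(np.r_[S["ft_force"],np.array(S["moment"])*10])
    print("pos",np.mean(P,0).round(2),"F",np.mean(F,0).round(2),"sd",np.std(F,0).round(2),"t",S["t"])
E
python3 -c "
from h import *
avg()"
```

```text
pos [484.24 -66.76 271.65 -49.67] F [-0.08  0.14 -0.84  0.89  0.28  0.13] sd [0.22 0.3  0.45 0.26 0.3  0.36] t 6.4
```

Emit:
{"op": "jog_arm", "data": {
  "targets": [
    {"turn": [0, 0, 0], "slide": [0, 0, -35], "claw": 5},
    {"turn": [0, 0, 0], "slide": [0, 0, -30], "claw": 5},
    {"turn": [0, 0, 0], "slide": [0, 0, -15], "claw": 5},
    {"turn": [0, 0, 0], "slide": [0, 0, -5], "claw": 5},
    {"turn": [0, 0, 0], "slide": [0, 0, 0], "claw": 5}
  ]
}}

```text
t: 7.02
eef_pos: [484.5, -66.5, 186.9]
tcp_rot: [3.142, -0.0, -0.496]
ft_force: [1.0, -0.3, -0.6]
opening: 0.19
grip_force: 30.0
```

Emit:
{"op": "jog_arm", "data": {
  "targets": [
    {"turn": [0, 0, 0], "slide": [0, 0, -4], "claw": 5},
    {"turn": [0, 0, 0], "slide": [0, 0, -3], "claw": 5},
    {"turn": [0, 0, 0], "slide": [0, 0, -3], "claw": 5},
    {"turn": [0, 0, 0], "slide": [0, 0, 0], "claw": 5}
  ]
}}

```text
t: 7.52
eef_pos: [484.2, -66.5, 176.5]
tcp_rot: [3.141, 0.0, -0.496]
ft_force: [0.2, -0.2, -1.5]
opening: 0.188
grip_force: 30.0
```

```bash
python3 -c "
from h import *
avg(5)"
```

```text
pos [484.37 -66.48 176.71 -49.62] F [ 0.17  0.06 -1.33  0.55  0.46 -0.14] sd [0.6  0.6  0.26 0.33 0.33 0.22] t 7.775
```

Emit:
{"op": "jog_arm", "data": {
  "targets": [
    {"turn": [0, 0, 0], "slide": [-1.8, 1, 0], "claw": 5},
    {"turn": [0, 0, 0], "slide": [-1.8, 1, 0], "claw": 5},
    {"turn": [0, 0, 0], "slide": [-1.3, 0.7, 0], "claw": 5},
    {"turn": [0, 0, 0], "slide": [0, 0, 0], "claw": 5}
  ]
}}

```text
t: 8.28
eef_pos: [479.4, -63.7, 176.7]
tcp_rot: [3.142, -0.0, -0.496]
ft_force: [0.6, -0.3, -1.1]
opening: 0.185
grip_force: 30.0
```

Emit:
{"op": "jog_arm", "data": {
  "targets": [
    {"turn": [0, 0, 0], "slide": [-0.9, 0.5, 0], "claw": 5},
    {"turn": [0, 0, 0], "slide": [-0.9, 0.5, 0], "claw": 5},
    {"turn": [0, 0, 0], "slide": [0, 0, 0], "claw": 5}
  ]
}}

```text
t: 8.65
eef_pos: [477.6, -62.7, 176.7]
tcp_rot: [3.141, 0.0, -0.496]
ft_force: [-0.4, 0.2, -1.2]
opening: 0.191
grip_force: 30.0
```

Emit:
{"op": "jog_arm", "data": {
  "targets": [
    {"turn": [0, 0, 0], "slide": [-0.9, 0.5, 0], "claw": 5},
    {"turn": [0, 0, 0], "slide": [-0.9, 0.5, 0], "claw": 5},
    {"turn": [0, 0, 0], "slide": [0, 0, 0], "claw": 5}
  ]
}}

```text
t: 9.02
eef_pos: [475.8, -61.7, 176.7]
tcp_rot: [3.141, 0.0, -0.496]
ft_force: [-0.5, 0.4, -1.0]
opening: 0.186
grip_force: 30.0
```

```bash
python3 -c "
from h import *
avg(5)"
```

```text
pos [475.85 -61.78 176.67 -49.62] F [-0.11 -0.2  -1.31  0.65  0.21 -0.09] sd [0.42 0.52 0.47 0.32 0.37 0.13] t 9.275
```

Emit:
{"op": "jog_arm", "data": {
  "targets": [
    {"turn": [0, 0, 0], "slide": [-0.9, 0.5, 0], "claw": 5},
    {"turn": [0, 0, 0], "slide": [-0.9, 0.5, 0], "claw": 5},
    {"turn": [0, 0, 0], "slide": [0, 0, 0], "claw": 5}
  ]
}}

```text
t: 9.65
eef_pos: [474.0, -60.7, 176.7]
tcp_rot: [3.142, 0.0, -0.496]
ft_force: [-0.1, 0.4, -1.5]
opening: 0.186
grip_force: 30.0
```

Emit:
{"op": "jog_arm", "data": {
  "targets": [
    {"turn": [0, 0, 0], "slide": [-0.9, 0.5, 0], "claw": 5},
    {"turn": [0, 0, 0], "slide": [-0.9, 0.5, 0], "claw": 5},
    {"turn": [0, 0, 0], "slide": [0, 0, 0], "claw": 5}
  ]
}}

```text
t: 10.02
eef_pos: [472.2, -59.7, 176.7]
tcp_rot: [3.142, -0.0, -0.496]
ft_force: [-0.0, -0.3, -2.0]
opening: 0.188
grip_force: 30.0
```

```bash
python3 -c "
from h import *
avg(5)"
```

```text
pos [472.24 -59.78 176.67 -49.62] F [-0.17  0.08 -1.18  0.82  0.36  0.21] sd [0.27 0.82 0.5  0.2  0.21 0.18] t 10.275
```

Emit:
{"op": "jog_arm", "data": {
  "targets": [
    {"turn": [0, 0, 0], "slide": [-0.9, 0.5, 0], "claw": 5},
    {"turn": [0, 0, 0], "slide": [-0.9, 0.5, 0], "claw": 5},
    {"turn": [0, 0, 0], "slide": [0, 0, 0], "claw": 5}
  ]
}}

```text
t: 10.65
eef_pos: [470.3, -58.7, 176.7]
tcp_rot: [3.141, 0.0, -0.496]
ft_force: [0.1, 0.4, -0.2]
opening: 0.184
grip_force: 30.0
```

Emit:
{"op": "jog_arm", "data": {
  "targets": [
    {"turn": [0, 0, 0], "slide": [-0.9, 0.5, 0], "claw": 5},
    {"turn": [0, 0, 0], "slide": [-0.9, 0.5, 0], "claw": 5},
    {"turn": [0, 0, 0], "slide": [0, 0, 0], "claw": 5}
  ]
}}

```text
t: 11.02
eef_pos: [468.6, -57.7, 176.7]
tcp_rot: [3.142, 0.0, -0.496]
ft_force: [-0.6, -0.2, -1.0]
opening: 0.187
grip_force: 30.0
```

Emit:
{"op": "jog_arm", "data": {
  "targets": [
    {"turn": [0, 0, 0], "slide": [-0.9, 0.5, 0], "claw": 5},
    {"turn": [0, 0, 0], "slide": [0, 0, 0], "claw": 5}
  ]
}}

```text
t: 11.28
eef_pos: [467.7, -57.3, 176.7]
tcp_rot: [3.142, 0.0, -0.496]
ft_force: [-0.1, -0.3, -0.9]
opening: 0.19
grip_force: 30.0
```

```bash
python3 -c "
from h import *
avg(5)"
```

```text
pos [467.73 -57.27 176.66 -49.62] F [-0.38  0.37 -0.93  0.85  0.48 -0.11] sd [0.5  0.29 0.82 0.29 0.37 0.38] t 11.525
```

Emit:
{"op": "jog_arm", "data": {
  "targets": [
    {"turn": [0, 0, 0], "slide": [-0.9, 0.5, 0], "claw": 5},
    {"turn": [0, 0, 0], "slide": [0, 0, 0], "claw": 5}
  ]
}}

```text
t: 11.78
eef_pos: [466.8, -56.7, 176.7]
tcp_rot: [3.142, 0.0, -0.496]
ft_force: [0.5, -0.1, -0.6]
opening: 0.186
grip_force: 30.0
```

Emit:
{"op": "jog_arm", "data": {
  "targets": [
    {"turn": [0, 0, 0], "slide": [-0.9, 0.5, 0], "claw": 5},
    {"turn": [0, 0, 0], "slide": [0, 0, 0], "claw": 5}
  ]
}}

```text
t: 12.02
eef_pos: [465.9, -56.2, 176.7]
tcp_rot: [3.141, 0.0, -0.496]
ft_force: [-0.3, -0.7, -1.8]
opening: 0.188
grip_force: 30.0
```

```bash
python3 -c "
from h import *
avg(5)"
```

```text
pos [465.94 -56.27 176.67 -49.62] F [-0.42 -0.25 -1.48  0.68  0.14  0.02] sd [0.49 0.76 0.49 0.29 0.09 0.29] t 12.275
```

Emit:
{"op": "jog_arm", "data": {
  "targets": [
    {"turn": [0, 0, 0], "slide": [-0.9, 0.5, 0], "claw": 5},
    {"turn": [0, 0, 0], "slide": [0, 0, 0], "claw": 5}
  ]
}}

```text
t: 12.52
eef_pos: [465.0, -55.7, 176.7]
tcp_rot: [3.141, 0.0, -0.496]
ft_force: [-0.3, -0.3, -0.3]
opening: 0.187
grip_force: 30.0
```

Emit:
{"op": "jog_arm", "data": {
  "targets": [
    {"turn": [0, 0, 0], "slide": [-0.9, 0.5, 0], "claw": 5},
    {"turn": [0, 0, 0], "slide": [0, 0, 0], "claw": 5}
  ]
}}

```text
t: 12.78
eef_pos: [464.1, -55.2, 176.7]
tcp_rot: [3.141, 0.0, -0.496]
ft_force: [-0.5, -0.3, -0.8]
opening: 0.187
grip_force: 30.0
```

```bash
python3 -c "
from h import *
avg(5)"
```

```text
pos [464.13 -55.27 176.66 -49.62] F [-0.02  0.14 -1.56  0.36  0.28 -0.01] sd [0.47 0.45 0.26 0.17 0.42 0.42] t 13.025
```

Emit:
{"op": "jog_arm", "data": {
  "targets": [
    {"turn": [0, 0, 0], "slide": [-0.9, 0.5, 0], "claw": 5},
    {"turn": [0, 0, 0], "slide": [0, 0, 0], "claw": 5}
  ]
}}

```text
t: 13.28
eef_pos: [463.2, -54.8, 176.7]
tcp_rot: [3.142, -0.0, -0.496]
ft_force: [0.0, -0.2, -1.6]
opening: 0.189
grip_force: 30.0
```

Emit:
{"op": "jog_arm", "data": {
  "targets": [
    {"turn": [0, 0, 0], "slide": [-0.9, 0.5, 0], "claw": 5},
    {"turn": [0, 0, 0], "slide": [0, 0, 0], "claw": 5}
  ]
}}

```text
t: 13.52
eef_pos: [462.6, -54.4, 176.8]
tcp_rot: [-3.142, -0.001, -0.496]
ft_force: [2.0, -1.3, -0.8]
opening: 0.187
grip_force: 30.0
```

```bash
python3 - <<'E'
from h import *
avg(5)
t=read_camera("top");s=read_camera("side")
S=state();p=np.array(S["eef_pos"]);o=p-[0,0,132];Z=np.array([0,0,1])
cv2.imwrite("pics/m5.png",np.hstack([view(t,215,195,60,60,6.6667,[]),view(s,240,180,50,75,5.3333,[]),view(s,240,180,50,75,5.3333,[((0,255,0),[o+118*Z,o+66*Z]),((0,255,255),circ(o+112*Z,16)),((0,0,255),circ([462.5,-51,110],38))])]))
E
```

```text
pos [462.63 -54.4  176.76 -49.62] F [ 2.05 -1.37 -1.76 -3.71 -6.22  0.04] sd [0.52 0.32 0.47 0.45 0.66 0.27] t 13.775
```

View pics/m5.png

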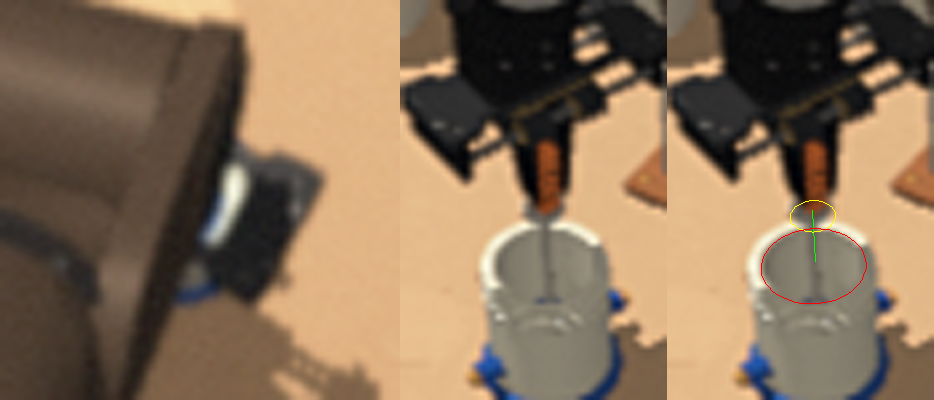

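The hook touched gently at 2.4 N, straight against the push and with no twist. The side picture shows the shank inside the bore, centred. I back off into mid-trough and feel sideways for both legs.

Emit:
{"op": "jog_arm", "data": {
  "targets": [
    {"turn": [0, 0, 0], "slide": [2, -1.1, 0], "claw": 5},
    {"turn": [0, 0, 0], "slide": [0.3, 0.6, 0], "claw": 5},
    {"turn": [0, 0, 0], "slide": [0.3, 0.6, 0], "claw": 5},
    {"turn": [0, 0, 0], "slide": [0, 0, 0], "claw": 5}
  ]
}}

```text
t: 14.38
eef_pos: [464.5, -54.3, 176.5]
tcp_rot: [3.141, 0.001, -0.496]
ft_force: [-1.9, -2.7, -0.6]
opening: 0.189
grip_force: 30.0
```

```bash
python3 -c "
from h import *
avg(4)"
```

```text
pos [464.58 -54.27 176.56 -49.6 ] F [ -2.32  -3.53  -1.14 -10.73   7.29   0.12] sd [0.43 0.57 0.3  0.47 0.61 0.22] t 14.575
```

Emit:
{"op": "jog_arm", "data": {
  "targets": [
    {"turn": [0, 0, 0], "slide": [0.3, 0.6, 0], "claw": 5},
    {"turn": [0, 0, 0], "slide": [0, 0, 0], "claw": 5}
  ]
}}

```text
t: 14.82
eef_pos: [464.8, -53.8, 176.6]
tcp_rot: [3.141, 0.001, -0.496]
ft_force: [-3.5, -4.5, -0.5]
opening: 0.189
grip_force: 30.0
```

```bash
python3 -c "
from h import *
avg(4)"
```

```text
pos [464.85 -53.82 176.57 -49.58] F [ -3.41  -5.59  -0.97 -16.24  10.94   0.34] sd [0.29 0.33 0.51 0.25 0.2  0.19] t 15.025
```

Emit:
{"op": "jog_arm", "data": {
  "targets": [
    {"turn": [0, 0, 0], "slide": [-0.9, -1.8, 0], "claw": 5},
    {"turn": [0, 0, 0], "slide": [-0.6, -1.1, 0], "claw": 5},
    {"turn": [0, 0, 0], "slide": [-0.5, -0.9, 0], "claw": 5},
    {"turn": [0, 0, 0], "slide": [0, 0, 0], "claw": 5}
  ]
}}

```text
t: 15.52
eef_pos: [463.3, -57.3, 176.7]
tcp_rot: [-3.141, -0.0, -0.496]
ft_force: [0.6, 0.4, -1.6]
opening: 0.185
grip_force: 30.0
```

```bash
python3 -c "
from h import *
avg(4)"
```

```text
pos [463.31 -57.31 176.69 -49.63] F [ 0.08  0.01 -1.09  0.85  0.37 -0.  ] sd [0.68 0.5  0.43 0.21 0.04 0.24] t 15.725
```

Emit:
{"op": "jog_arm", "data": {
  "targets": [
    {"turn": [0, 0, 0], "slide": [-0.4, -0.8, 0], "claw": 5},
    {"turn": [0, 0, 0], "slide": [0, 0, 0], "claw": 5}
  ]
}}

```text
t: 15.98
eef_pos: [462.9, -58.2, 176.7]
tcp_rot: [-3.142, 0.0, -0.496]
ft_force: [-0.0, 0.5, -0.8]
opening: 0.187
grip_force: 30.0
```

```bash
python3 -c "
from h import *
avg(4)"
```

```text
pos [462.83 -58.17 176.66 -49.63] F [ 0.34  0.77 -0.95  1.67  0.06  0.37] sd [0.38 0.62 0.2  0.2  0.14 0.26] t 16.175
```

Both legs were felt 3.2 mm apart in travel (3.4 mm expected), so the toe is inside the eye. I centre it and lift gently.

Emit:
{"op": "jog_arm", "data": {
  "targets": [
    {"turn": [0, 0, 0], "slide": [1.2, 1.2, 0], "claw": 5},
    {"turn": [0, 0, 0], "slide": [0, 0, 4], "claw": 5},
    {"turn": [0, 0, 0], "slide": [0, 0, 4], "claw": 5},
    {"turn": [0, 0, 0], "slide": [0, 0, 2], "claw": 5},
    {"turn": [0, 0, 0], "slide": [0, 0, 0], "claw": 5}
  ]
}}

```text
t: 16.8
eef_pos: [464.1, -57.0, 186.9]
tcp_rot: [-3.142, -0.0, -0.496]
ft_force: [-0.6, -0.6, -0.7]
opening: 0.191
grip_force: 30.0
```

Emit:
{"op": "jog_arm", "data": {
  "targets": [
    {"turn": [0, 0, 0], "slide": [0, 0, 1.5], "claw": 5},
    {"turn": [0, 0, 0], "slide": [0, 0, 1.5], "claw": 5},
    {"turn": [0, 0, 0], "slide": [0, 0, 1], "claw": 5},
    {"turn": [0, 0, 0], "slide": [0, 0, 0], "claw": 5}
  ]
}}

```text
t: 17.3
eef_pos: [463.7, -56.9, 190.4]
tcp_rot: [3.141, 0.001, -0.496]
ft_force: [-0.5, 1.0, -9.6]
opening: 0.183
grip_force: 30.0
```

```bash
python3 -c "
from h import *
avg(3)"
```

```text
pos [463.82 -56.89 190.46 -49.62] F [-0.02  1.43 -9.89  3.24  0.17 -0.07] sd [0.49 0.42 0.79 0.18 0.12 0.08] t 17.45
```

Emit:
{"op": "jog_arm", "data": {
  "targets": [
    {"turn": [0, 0, 0], "slide": [0, 0, 2], "claw": 5},
    {"turn": [0, 0, 0], "slide": [0, 0, 2], "claw": 5},
    {"turn": [0, 0, 0], "slide": [0, 0, 2], "claw": 5},
    {"turn": [0, 0, 0], "slide": [0, 0, 2], "claw": 5}
  ]
}}

```text
t: 17.95
eef_pos: [464.2, -57.0, 199.1]
tcp_rot: [3.142, -0.001, -0.496]
ft_force: [-0.8, 0.8, -4.4]
opening: 0.189
grip_force: 30.0
```

Emit:
{"op": "jog_arm", "data": {
  "targets": [
    {"turn": [0, 0, 0], "slide": [0, 0, 2], "claw": 5},
    {"turn": [0, 0, 0], "slide": [0, 0, 2], "claw": 5},
    {"turn": [0, 0, 0], "slide": [0, 0, 2], "claw": 5},
    {"turn": [0, 0, 0], "slide": [0, 0, 2], "claw": 5}
  ]
}}

```text
t: 18.45
eef_pos: [464.0, -57.0, 206.8]
tcp_rot: [3.141, 0.0, -0.496]
ft_force: [-0.3, -0.5, -4.2]
opening: 0.189
grip_force: 30.0
```

Emit:
{"op": "jog_arm", "data": {
  "targets": [
    {"turn": [0, 0, 0], "slide": [0, 0, 2], "claw": 5},
    {"turn": [0, 0, 0], "slide": [0, 0, 2], "claw": 5},
    {"turn": [0, 0, 0], "slide": [0, 0, 2], "claw": 5},
    {"turn": [0, 0, 0], "slide": [0, 0, 2], "claw": 5}
  ]
}}

```text
t: 18.95
eef_pos: [464.0, -57.0, 214.8]
tcp_rot: [3.142, -0.0, -0.496]
ft_force: [1.0, 0.4, -4.4]
opening: 0.187
grip_force: 30.0
```

```bash
python3 -c "
from h import *
avg(3)"
```

```text
pos [464.09 -56.98 214.87 -49.62] F [-0.14  0.37 -4.06  0.62  0.14 -0.08] sd [0.54 0.26 0.19 0.13 0.22 0.38] t 19.1
```

Emit:
{"op": "jog_arm", "data": {
  "targets": [
    {"turn": [0, 0, 0], "slide": [0, 0, 6], "claw": 5},
    {"turn": [0, 0, 0], "slide": [0, 0, 8], "claw": 5},
    {"turn": [0, 0, 0], "slide": [0, 0, 10], "claw": 5},
    {"turn": [0, 0, 0], "slide": [0, 0, 10], "claw": 5},
    {"turn": [0, 0, 0], "slide": [0, 0, 10], "claw": 5}
  ]
}}

```text
t: 19.73
eef_pos: [464.1, -57.0, 259.5]
tcp_rot: [-3.142, -0.0, -0.496]
ft_force: [-0.6, -0.5, -3.7]
opening: 0.187
grip_force: 30.0
```

Emit:
{"op": "jog_arm", "data": {
  "targets": [
    {"turn": [0, 0, 0], "slide": [0, 0, 12], "claw": 5},
    {"turn": [0, 0, 0], "slide": [0, 0, 12], "claw": 5},
    {"turn": [0, 0, 0], "slide": [0, 0, 12], "claw": 5},
    {"turn": [0, 0, 0], "slide": [0, 0, 12], "claw": 5},
    {"turn": [0, 0, 0], "slide": [0, 0, 12], "claw": 5}
  ]
}}

```text
t: 20.35
eef_pos: [464.0, -57.0, 319.5]
tcp_rot: [3.141, 0.0, -0.496]
ft_force: [-0.7, 0.2, -3.9]
opening: 0.186
grip_force: 30.0
```

Emit:
{"op": "jog_arm", "data": {
  "targets": [
    {"turn": [0, 0, 0], "slide": [0, 0, 12], "claw": 5},
    {"turn": [0, 0, 0], "slide": [0, 0, 6], "claw": 5},
    {"turn": [0, 0, 0], "slide": [0, 0, 0], "claw": 5}
  ]
}}

```text
t: 20.72
eef_pos: [464.1, -57.0, 336.9]
tcp_rot: [-3.142, -0.001, -0.496]
ft_force: [0.2, -0.0, -3.6]
opening: 0.191
grip_force: 30.0
```

```bash
python3 - <<'E'
from h import *
avg(3)
s=read_camera("side");cv2.imwrite("pics/m6.png",view(s,225,165,75,75,7,[]))
print(look_for("cartridge","side"),look_for("top_face","side"))
E
```

```text
pos [463.9  -56.94 336.37 -49.62] F [ 0.33 -0.71 -4.41  0.53  0.59 -0.11] sd [0.39 0.49 0.46 0.34 0.16 0.1 ] t 20.875
[{'xy': [286.2, 169.3], 'conf': 0.72}, {'xy': [264.2, 216.6], 'conf': 0.64}] [{'xy': [267.4, 213.8], 'conf': 0.6}]
```

View pics/m6.png

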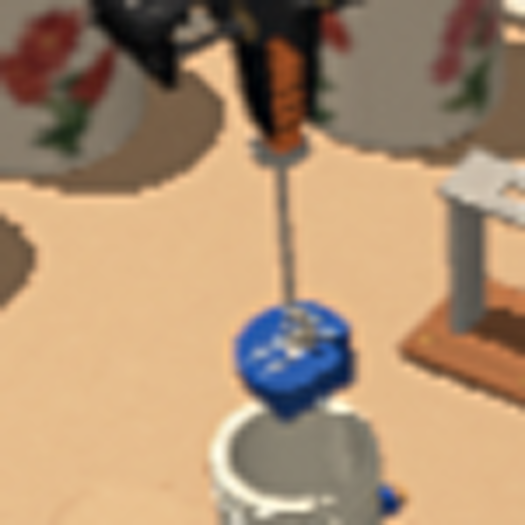

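The cartridge hangs free above the mouth at about (267,216) in side, slightly low on its left (+y) side as expected. Next I carry it smoothly over to the dish.

Emit:
{"op": "jog_arm", "data": {
  "targets": [
    {"turn": [0, 0, 0], "slide": [1, 5, 0], "claw": 5},
    {"turn": [0, 0, 0], "slide": [2, 10, 0], "claw": 5},
    {"turn": [0, 0, 0], "slide": [3.2, 15, 0], "claw": 5},
    {"turn": [0, 0, 0], "slide": [4.2, 20, 0], "claw": 5},
    {"turn": [0, 0, 0], "slide": [5, 24, 0], "claw": 5}
  ]
}}

```text
t: 21.65
eef_pos: [479.6, 18.5, 336.7]
tcp_rot: [-3.142, -0.0, -0.496]
ft_force: [0.6, -0.2, -4.8]
opening: 0.189
grip_force: 30.0
```

Emit:
{"op": "jog_arm", "data": {
  "targets": [
    {"turn": [0, 0, 0], "slide": [5, 25, 0], "claw": 5},
    {"turn": [0, 0, 0], "slide": [5.4, 25, 0], "claw": 5},
    {"turn": [0, 0, 0], "slide": [5.4, 25, 0], "claw": 5},
    {"turn": [0, 0, 0], "slide": [5, 24, 0], "claw": 5},
    {"turn": [0, 0, 0], "slide": [4.2, 20, 0], "claw": 5}
  ]
}}

```text
t: 22.28
eef_pos: [504.4, 138.0, 336.6]
tcp_rot: [-3.142, 0.0, -0.495]
ft_force: [0.3, 0.0, -4.2]
opening: 0.186
grip_force: 30.0
```

Emit:
{"op": "jog_arm", "data": {
  "targets": [
    {"turn": [0, 0, 0], "slide": [3.6, 16, 0], "claw": 5},
    {"turn": [0, 0, 0], "slide": [2.2, 11, -5], "claw": 5},
    {"turn": [0, 0, 0], "slide": [2, 7.8, -10], "claw": 5},
    {"turn": [0, 0, 0], "slide": [0, 0, -15], "claw": 5},
    {"turn": [0, 0, 0], "slide": [0, 0, -20], "claw": 5}
  ]
}}

```text
t: 22.9
eef_pos: [512.1, 170.4, 285.4]
tcp_rot: [3.141, 0.0, -0.496]
ft_force: [-0.8, 0.1, -3.9]
opening: 0.187
grip_force: 30.0
```

```bash
python3 -c "
from h import *
avg(3)"
```

```text
pos [511.38 170.18 284.1  -49.67] F [-0.09 -0.17 -5.17  0.56  0.24 -0.32] sd [0.37 0.37 1.19 0.54 0.21 0.19] t 23.05
```

Emit:
{"op": "jog_arm", "data": {
  "targets": [
    {"turn": [0, 0, 0], "slide": [0, 0, -20], "claw": 5},
    {"turn": [0, 0, 0], "slide": [0, 0, -20], "claw": 5},
    {"turn": [0, 0, 0], "slide": [0, 0, -15], "claw": 5},
    {"turn": [0, 0, 0], "slide": [0, 0, -12], "claw": 5},
    {"turn": [0, 0, 0], "slide": [0, 0, -8], "claw": 5}
  ]
}}

```text
t: 23.68
eef_pos: [512.4, 170.8, 211.3]
tcp_rot: [3.142, -0.0, -0.496]
ft_force: [0.5, 0.1, -3.9]
opening: 0.192
grip_force: 30.0
```

Emit:
{"op": "jog_arm", "data": {
  "targets": [
    {"turn": [0, 0, 0], "slide": [0, 0, -5], "claw": 5},
    {"turn": [0, 0, 0], "slide": [0, 0, -3], "claw": 5},
    {"turn": [0, 0, 0], "slide": [0, 0, 0], "claw": 5}
  ]
}}

```text
t: 24.05
eef_pos: [512.3, 170.9, 203.7]
tcp_rot: [3.142, -0.0, -0.496]
ft_force: [0.1, 0.3, -4.0]
opening: 0.185
grip_force: 30.0
```

```bash
python3 - <<'E'
from h import *
avg(3)
s=read_camera("side")
D=np.array([508,172,0.]);
cv2.imwrite("pics/m7.png",np.hstack([view(s,200,225,66,75,8,[]),view(s,200,245,66,60,8,[((0,255,0),circ(D+[0,0,12],66)),((0,255,255),circ(D+[0,0,36],32))])[:480].repeat(1,0) if 0 else view(s,200,225,33,75,8,[])])[:, :528])
p=[r["xy"] for r in look_for("cartridge","side")];q=[r["xy"] for r in look_for("top_face","side")];print(p,q)
if q: print(atz(s,q[0],45))
E
```

```text
pos [512.35 170.85 203.91 -49.62] F [ 0.36  0.12 -3.78  0.57  0.45 -0.09] sd [0.56 0.35 0.47 0.13 0.1  0.21] t 24.2
[[223.5, 277.7]] [[229.6, 279.1]]
[500.22071133 175.98407501  45.        ]
```

View pics/m7.png

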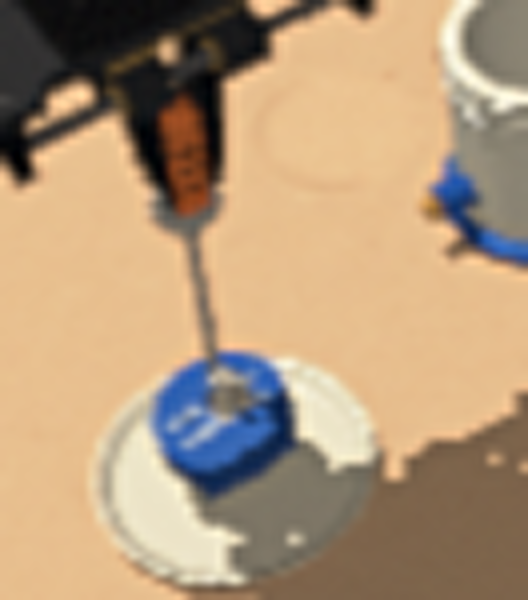

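The cartridge hangs about 15–20 mm above the dish, over its middle once the height is allowed for. I lower slowly.

Emit:
{"op": "jog_arm", "data": {
  "targets": [
    {"turn": [0, 0, 0], "slide": [0, 0, -3], "claw": 5},
    {"turn": [0, 0, 0], "slide": [0, 0, -3], "claw": 5},
    {"turn": [0, 0, 0], "slide": [0, 0, -2], "claw": 5},
    {"turn": [0, 0, 0], "slide": [0, 0, -1.5], "claw": 5},
    {"turn": [0, 0, 0], "slide": [0, 0, -1.5], "claw": 5}
  ]
}}

```text
t: 24.98
eef_pos: [512.3, 170.8, 192.6]
tcp_rot: [3.142, 0.0, -0.496]
ft_force: [-0.3, -0.9, -4.2]
opening: 0.19
grip_force: 30.0
```

```bash
python3 -c "
from h import *
avg(3)"
```

```text
pos [512.2  170.81 192.51 -49.62] F [ 0.09  0.21 -3.9   0.36 -0.11 -0.16] sd [0.56 0.87 0.49 0.19 0.16 0.13] t 25.125
```

Emit:
{"op": "jog_arm", "data": {
  "targets": [
    {"turn": [0, 0, 0], "slide": [0, 0, -1], "claw": 5},
    {"turn": [0, 0, 0], "slide": [0, 0, -1], "claw": 5},
    {"turn": [0, 0, 0], "slide": [0, 0, 0], "claw": 5}
  ]
}}

```text
t: 25.5
eef_pos: [512.2, 170.8, 190.6]
tcp_rot: [3.141, 0.0, -0.496]
ft_force: [0.1, 0.2, -4.2]
opening: 0.194
grip_force: 30.0
```

```bash
python3 -c "
from h import *
avg(3)"
```

```text
pos [512.25 170.83 190.67 -49.62] F [ 0.11  0.08 -4.17  0.61  0.15 -0.12] sd [0.52 0.75 0.68 0.26 0.26 0.37] t 25.65
```

Not yet touching, so I go on in 1 mm steps.

Emit:
{"op": "jog_arm", "data": {
  "targets": [
    {"turn": [0, 0, 0], "slide": [0, 0, -1], "claw": 5},
    {"turn": [0, 0, 0], "slide": [0, 0, -1], "claw": 5},
    {"turn": [0, 0, 0], "slide": [0, 0, 0], "claw": 5}
  ]
}}

```text
t: 26.02
eef_pos: [512.2, 170.8, 188.5]
tcp_rot: [3.141, 0.0, -0.496]
ft_force: [-0.2, 1.1, -4.1]
opening: 0.189
grip_force: 30.0
```

```bash
python3 -c "
from h import *
avg(3)"
```

```text
pos [512.24 170.83 188.64 -49.62] F [-0.01  0.34 -3.55  0.37  0.06  0.05] sd [0.58 0.4  0.6  0.26 0.19 0.35] t 26.175
```

Emit:
{"op": "jog_arm", "data": {
  "targets": [
    {"turn": [0, 0, 0], "slide": [-0.6, -1.2, -1], "claw": 5},
    {"turn": [0, 0, 0], "slide": [-0.6, -1.2, -1], "claw": 5},
    {"turn": [0, 0, 0], "slide": [0, 0, 0], "claw": 5}
  ]
}}

```text
t: 26.55
eef_pos: [511.0, 168.3, 186.7]
tcp_rot: [3.141, 0.0, -0.496]
ft_force: [-0.6, -0.6, -2.9]
opening: 0.186
grip_force: 30.0
```

```bash
python3 -c "
from h import *
avg(3)"
```

```text
pos [511.03 168.37 186.71 -49.63] F [-0.64 -0.87 -1.83 -1.36  1.46  0.  ] sd [0.56 0.42 0.51 0.26 0.14 0.1 ] t 26.7
```

Emit:
{"op": "jog_arm", "data": {
  "targets": [
    {"turn": [0, 0, 0], "slide": [-0.7, -1.2, -1], "claw": 5},
    {"turn": [0, 0, 0], "slide": [-0.7, -1.2, -1], "claw": 5},
    {"turn": [0, 0, 0], "slide": [0, 0, -1], "claw": 5},
    {"turn": [0, 0, 0], "slide": [0, 0, 0], "claw": 5}
  ]
}}

```text
t: 27.2
eef_pos: [509.6, 166.0, 183.6]
tcp_rot: [3.141, 0.0, -0.496]
ft_force: [0.3, -1.3, -2.4]
opening: 0.192
grip_force: 30.0
```

```bash
python3 -c "
from h import *
avg(3)"
```

```text
pos [509.66 166.06 183.64 -49.62] F [-0.15 -1.23 -1.44 -2.47  1.88  0.24] sd [0.22 0.46 0.26 0.23 0.1  0.28] t 27.35
```

Emit:
{"op": "jog_arm", "data": {
  "targets": [
    {"turn": [0, 0, 0], "slide": [0, 0, -1], "claw": 5},
    {"turn": [0, 0, 0], "slide": [0, 0, -2], "claw": 5},
    {"turn": [0, 0, 0], "slide": [0, 0, 0], "claw": 5}
  ]
}}

```text
t: 27.72
eef_pos: [509.6, 166.0, 180.5]
tcp_rot: [3.141, 0.0, -0.496]
ft_force: [-0.3, -0.3, -1.7]
opening: 0.189
grip_force: 30.0
```

```bash
python3 - <<'E'
from h import *
avg(4)
s=read_camera("side")
D=np.array([508,172,0.]);
cv2.imwrite("pics/m8.png",np.hstack([view(s,205,240,50,65,8,[]),view(s,205,240,50,65,8,[((0,255,0),circ(D+[0,0,12],66)),((0,0,255),circ(D+[0,0,36],32))])]))
E
```

```text
pos [509.65 166.05 180.6  -49.63] F [-0.47 -0.78 -2.04 -2.66  1.62  0.1 ] sd [0.45 0.43 0.5  0.16 0.21 0.2 ] t 27.925
```

View pics/m8.png

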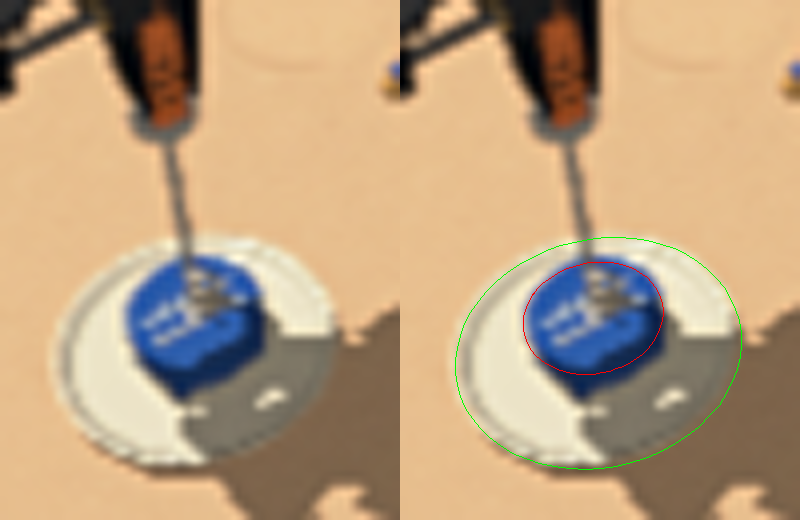

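Emit:
{"op": "jog_arm", "data": {
  "targets": [
    {"turn": [0, 0, 0], "slide": [-0.4, -0.7, 0], "claw": 5},
    {"turn": [0, 0, 0], "slide": [0, 0, -1], "claw": 5},
    {"turn": [0, 0, 0], "slide": [0, 0, -1], "claw": 5},
    {"turn": [0, 0, 0], "slide": [0, 0, 0], "claw": 5}
  ]
}}

```text
t: 28.48
eef_pos: [509.3, 165.4, 178.6]
tcp_rot: [-3.142, -0.0, -0.496]
ft_force: [-0.4, -0.6, -1.1]
opening: 0.188
grip_force: 30.0
```

```bash
python3 -c "
from h import *
avg(4)"
```

```text
pos [509.29 165.38 178.68 -49.62] F [-0.12 -0.17 -1.05  0.84  0.4   0.08] sd [0.34 0.23 0.37 0.36 0.19 0.51] t 28.675
```

Emit:
{"op": "jog_arm", "data": {
  "targets": [
    {"turn": [0, 0, 0], "slide": [-0.3, -0.6, -1], "claw": 5},
    {"turn": [0, 0, 0], "slide": [0, 0, -1.5], "claw": 5},
    {"turn": [0, 0, 0], "slide": [0, 0, -1], "claw": 5},
    {"turn": [0, 0, 0], "slide": [0, 0, 0], "claw": 5}
  ]
}}

```text
t: 29.18
eef_pos: [508.9, 164.7, 175.0]
tcp_rot: [3.141, 0.0, -0.496]
ft_force: [0.5, 0.0, -1.2]
opening: 0.192
grip_force: 30.0
```

```bash
python3 -c "
from h import *
avg(4)"
```

```text
pos [508.95 164.73 175.16 -49.62] F [ 0.48 -0.39 -0.94  0.72  0.14  0.02] sd [0.17 0.18 0.53 0.33 0.28 0.04] t 29.375
```

Emit:
{"op": "jog_arm", "data": {
  "targets": [
    {"turn": [0, 0, 0], "slide": [0, 0, -1], "claw": 5},
    {"turn": [0, 0, 0], "slide": [1.8, -1, 0], "claw": 5},
    {"turn": [0, 0, 0], "slide": [1.8, -1, 0], "claw": 5},
    {"turn": [0, 0, 0], "slide": [1.8, -1, 0], "claw": 5},
    {"turn": [0, 0, 0], "slide": [0, 0, 0], "claw": 5}
  ]
}}

```text
t: 30.0
eef_pos: [514.5, 161.6, 174.1]
tcp_rot: [3.142, -0.0, -0.496]
ft_force: [0.7, -0.3, -0.7]
opening: 0.188
grip_force: 30.0
```

```bash
python3 -c "
from h import *
avg(4)"
```

```text
pos [514.32 161.7  174.15 -49.63] F [-0.25 -0.14 -0.84  0.64 -0.01 -0.07] sd [0.48 0.38 0.36 0.16 0.23 0.19] t 30.2
```

Emit:
{"op": "jog_arm", "data": {
  "targets": [
    {"turn": [0, 0, 0], "slide": [1.8, -1, 0], "claw": 5},
    {"turn": [0, 0, 0], "slide": [1.8, -1, 0], "claw": 5},
    {"turn": [0, 0, 0], "slide": [1.8, -1, 0], "claw": 5},
    {"turn": [0, 0, 0], "slide": [0, 0, 0], "claw": 5}
  ]
}}

```text
t: 30.7
eef_pos: [519.9, 158.6, 174.1]
tcp_rot: [3.142, -0.0, -0.496]
ft_force: [0.4, 0.9, -0.6]
opening: 0.19
grip_force: 30.0
```

```bash
python3 -c "
from h import *
avg(4)"
```

```text
pos [519.72 158.7  174.14 -49.63] F [-0.23 -0.13 -1.52  0.49  0.32  0.3 ] sd [0.23 0.3  0.3  0.28 0.26 0.24] t 30.9
```

Emit:
{"op": "jog_arm", "data": {
  "targets": [
    {"turn": [0, 0, 0], "slide": [3.5, -1.9, 0], "claw": 5},
    {"turn": [0, 0, 0], "slide": [3.5, -1.9, 0], "claw": 5},
    {"turn": [0, 0, 0], "slide": [3.5, -1.9, 0], "claw": 5},
    {"turn": [0, 0, 0], "slide": [0, 0, 0], "claw": 5}
  ]
}}

```text
t: 31.4
eef_pos: [530.5, 152.8, 174.1]
tcp_rot: [3.141, -0.0, -0.497]
ft_force: [0.0, 0.4, -0.4]
opening: 0.188
grip_force: 30.0
```

Emit:
{"op": "jog_arm", "data": {
  "targets": [
    {"turn": [0, 0, 0], "slide": [0, 0, 5], "claw": 5},
    {"turn": [0, 0, 0], "slide": [0, 0, 8], "claw": 5},
    {"turn": [0, 0, 0], "slide": [0, 0, 15], "claw": 5},
    {"turn": [0, 0, 0], "slide": [0, 0, 30], "claw": 5},
    {"turn": [0, 0, 0], "slide": [0, 0, 40], "claw": 5}
  ]
}}

```text
t: 32.02
eef_pos: [529.9, 153.0, 273.7]
tcp_rot: [3.141, 0.001, -0.496]
ft_force: [0.2, -0.9, -1.2]
opening: 0.185
grip_force: 30.0
```

```bash
python3 - <<'E'
from h import *
avg(6)
s=read_camera("side")
D=np.array([508,172,0.]);
cv2.imwrite("pics/m9.png",np.hstack([view(s,205,215,50,90,6.6,[]),view(s,205,215,50,90,6.6,[((0,255,0),circ(D+[0,0,12],66)),((0,0,255),circ(D+[0,0,36],32))])]))
E
```

```text
pos [530.64 153.15 274.73 -49.61] F [-0.04  0.08 -0.94  0.71  0.05  0.  ] sd [0.58 0.32 2.14 0.26 0.37 0.22] t 32.325
```

View pics/m9.png

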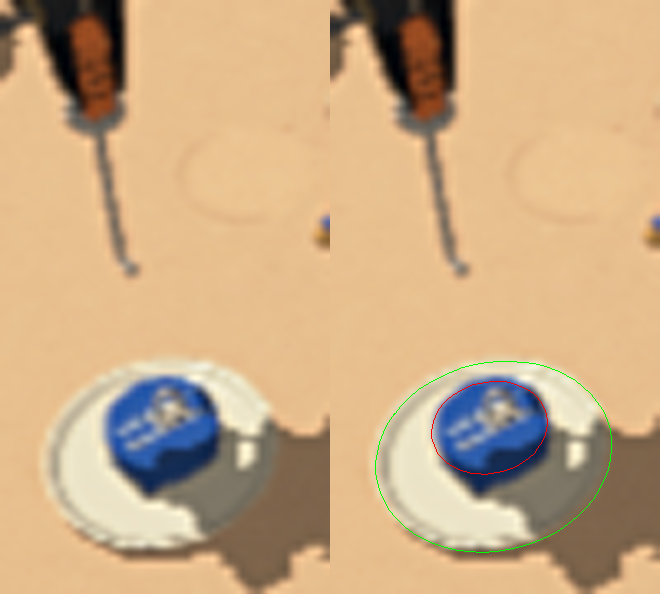

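The cartridge stands upright, centred in the dish to within about 2 mm, and the hook is free and straight. I bring the hook back.

Emit:
{"op": "jog_arm", "data": {
  "targets": [
    {"turn": [0, 0, 0], "slide": [-6, -20, 10], "claw": 5},
    {"turn": [0, 0, 0], "slide": [-13, -36, 6], "claw": 5},
    {"turn": [0, 0, 2], "slide": [-13, -36, 0], "claw": 5},
    {"turn": [0, 0, 3], "slide": [-13, -36, 0], "claw": 5},
    {"turn": [0, 0, 3], "slide": [-13, -36, 0], "claw": 5}
  ]
}}

```text
t: 33.0
eef_pos: [471.1, -12.8, 288.3]
tcp_rot: [3.141, 0.0, -0.355]
ft_force: [-0.3, -0.2, -0.9]
opening: 0.187
grip_force: 30.0
```

Emit:
{"op": "jog_arm", "data": {
  "targets": [
    {"turn": [0, 0, 3], "slide": [-13, -36, 0], "claw": 5},
    {"turn": [0, 0, 3], "slide": [-13, -36, 0], "claw": 5},
    {"turn": [0, 0, 3], "slide": [-13, -36, 0], "claw": 5},
    {"turn": [0, 0, 3], "slide": [-13, -36, 0], "claw": 5},
    {"turn": [0, 0, 3.6], "slide": [-13, -36, 0], "claw": 5}
  ]
}}

```text
t: 33.62
eef_pos: [405.9, -192.5, 288.3]
tcp_rot: [3.141, 0.0, -0.083]
ft_force: [0.3, 0.7, -1.0]
opening: 0.19
grip_force: 30.0
```

Emit:
{"op": "jog_arm", "data": {
  "targets": [
    {"turn": [0, 0, 0], "slide": [-14, -36, 0], "claw": 5},
    {"turn": [0, 0, 0], "slide": [-12, -30, -20], "claw": 5},
    {"turn": [0, 0, 0], "slide": [-7, -17, -30], "claw": 5},
    {"turn": [0, 0, 0], "slide": [0, 0, -30], "claw": 5},
    {"turn": [0, 0, 0], "slide": [0, 0, -20], "claw": 5}
  ]
}}

```text
t: 34.25
eef_pos: [372.9, -274.3, 187.1]
tcp_rot: [-3.141, 0.001, -0.085]
ft_force: [0.1, -0.1, -0.2]
opening: 0.189
grip_force: 30.0
```

```bash
python3 -c "
from h import *
read_camera('side');avg(8)"
```

```text
pos [ 373.98 -274.2   188.56   -8.45] F [ 0.06  0.16 -1.13  0.42  0.33  0.16] sd [0.42 0.46 0.32 0.33 0.16 0.31] t 34.7
```

Emit:
{"op": "jog_arm", "data": {
  "targets": [
    {"turn": [0, 0, 0], "slide": [0, 0.5, -15], "claw": 5},
    {"turn": [0, 0, 0], "slide": [0, 0, -12], "claw": 5},
    {"turn": [0, 0, 0], "slide": [10, -0.9, 0], "claw": 5},
    {"turn": [0, 0, 0], "slide": [8, -0.7, 0], "claw": 5},
    {"turn": [0, 0, 0], "slide": [0, 0, 0], "claw": 5}
  ]
}}

```text
t: 35.33
eef_pos: [393.1, -275.2, 161.4]
tcp_rot: [3.141, -0.001, -0.084]
ft_force: [0.2, 0.0, -1.4]
opening: 0.187
grip_force: 30.0
```

Emit:
{"op": "jog_arm", "data": {
  "targets": [
    {"turn": [0, 0, 0], "slide": [6, -0.5, 0], "claw": 5},
    {"turn": [0, 0, 0], "slide": [6, -0.5, 0], "claw": 5},
    {"turn": [0, 0, 0], "slide": [6, -0.5, 0], "claw": 5},
    {"turn": [0, 0, 0], "slide": [0, 0, 0], "claw": 5}
  ]
}}

```text
t: 35.83
eef_pos: [410.6, -276.6, 161.1]
tcp_rot: [3.141, -0.0, -0.084]
ft_force: [-0.6, 0.1, -1.0]
opening: 0.187
grip_force: 30.0
```

Emit:
{"op": "jog_arm", "data": {
  "targets": [
    {"turn": [0, 0, 0], "slide": [7, -0.6, 0], "claw": 5},
    {"turn": [0, 0, 0], "slide": [7, -0.6, 0], "claw": 5},
    {"turn": [0, 0, 0], "slide": [5, -0.4, 0], "claw": 5},
    {"turn": [0, 0, 0], "slide": [0, 0, 0], "claw": 5}
  ]
}}

```text
t: 36.33
eef_pos: [429.6, -278.1, 161.1]
tcp_rot: [3.142, 0.0, -0.084]
ft_force: [0.6, 0.1, -0.8]
opening: 0.187
grip_force: 30.0
```

```bash
python3 -c "
from h import *
avg(5)"
```

```text
pos [ 429.15 -278.11  161.12   -8.43] F [ 0.19  0.08 -1.42  0.37  0.34  0.02] sd [0.41 0.56 0.26 0.14 0.25 0.18] t 36.575
```

Emit:
{"op": "jog_arm", "data": {
  "targets": [
    {"turn": [0, 0, 0], "slide": [2, -0.4, -3], "claw": 5},
    {"turn": [0, 0, 0], "slide": [0, 0, -3], "claw": 5},
    {"turn": [0, 0, 0], "slide": [0, 0, -2], "claw": 5},
    {"turn": [0, 0, 0], "slide": [0, 0, -1], "claw": 5},
    {"turn": [0, 0, 0], "slide": [0, 0, 0], "claw": 5}
  ]
}}

```text
t: 37.2
eef_pos: [431.2, -278.5, 152.4]
tcp_rot: [3.141, 0.0, -0.084]
ft_force: [-2.4, 2.2, 3.7]
opening: 0.19
grip_force: 30.0
```

```bash
python3 -c "
from h import *
avg(5)"
```

```text
pos [ 431.15 -278.51  152.42   -8.43] F [-1.83  1.23  5.14  3.53  4.22  0.22] sd [0.58 0.23 0.41 0.4  0.19 0.52] t 37.45
```

The collar is seated. I release and withdraw upward.

Emit:
{"op": "jog_arm", "data": {
  "targets": [
    {"turn": [0, 0, 0], "slide": [0, 0, 0.5], "claw": 20},
    {"turn": [0, 0, 0], "slide": [0, 0, 0], "claw": 28},
    {"turn": [0, 0, 0], "slide": [0, 0, 0], "claw": 40},
    {"turn": [0, 0, 0], "slide": [0, 0, 0], "claw": 50},
    {"turn": [0, 0, 0], "slide": [0, 0, 0], "claw": 50}
  ]
}}

```text
t: 38.08
eef_pos: [431.2, -278.6, 152.6]
tcp_rot: [3.142, 0.0, -0.084]
ft_force: [0.1, -0.3, 0.4]
opening: 0.489
grip_force: 0.0
```

Emit:
{"op": "jog_arm", "data": {
  "targets": [
    {"turn": [0, 0, 0], "slide": [0, 0, 8], "claw": 50},
    {"turn": [0, 0, 0], "slide": [0, 0, 20], "claw": 50},
    {"turn": [0, 0, 0], "slide": [0, 0, 35], "claw": 50},
    {"turn": [0, 0, 0], "slide": [0, 0, 40], "claw": 50},
    {"turn": [0, 0, 0], "slide": [0, 0, 30], "claw": 50}
  ]
}}

```text
t: 38.7
eef_pos: [431.3, -278.6, 287.9]
tcp_rot: [3.14, -0.001, -0.084]
ft_force: [0.1, 0.6, -0.3]
opening: 0.501
grip_force: 0.0
```

Emit:
{"op": "jog_arm", "data": {
  "targets": [
    {"turn": [0, 0, 0], "slide": [-30, -45, 0], "claw": 50},
    {"turn": [0, 0, 0], "slide": [-40, -45, 0], "claw": 50},
    {"turn": [0, 0, 0], "slide": [-40, -45, 0], "claw": 50},
    {"turn": [0, 0, 0], "slide": [-40, -45, 0], "claw": 50},
    {"turn": [0, 0, 0], "slide": [-30, -50, 0], "claw": 50}
  ]
}}

```text
t: 39.33
eef_pos: [249.5, -509.8, 286.6]
tcp_rot: [3.141, -0.0, -0.085]
ft_force: [1.5, -0.0, 0.5]
opening: 0.5
grip_force: 0.0
```

```bash
python3 - <<'E'
from h import *
avg(3)
s=read_camera("side");t=read_camera("top")
a=view(s,270,165,50,60,6,[]);b=view(t,280,205,45,45,8,[]);cv2.imwrite("pics/m10.png",np.hstack([a,b]))
c=cv2.cvtColor(s["frame"],cv2.COLOR_BGR2HSV)
print(look_for("hook","side")[:1],look_for("cartridge","top")[:2],look_for("dish","top")[:1])
for n,q in(("top_face","top"),("top_face","side")):
    r=look_for(n,q); 
    if r: print(q,r[0],atz(t if q=="top" else s,r[0]["xy"],36))
E
```

```text
pos [ 248.19 -512.39  285.74   -8.78] F [-1.69 -0.04 -0.16  0.3   0.85  0.39] sd [1.96 0.93 1.01 0.19 1.03 0.17] t 39.475
[{'xy': [298.3, 189.5], 'conf': 0.67}] [{'xy': [178.2, 214.6], 'conf': 0.81}] [{'xy': [189.3, 212.6], 'conf': 0.71}]
top {'xy': [178.8, 214.4], 'conf': 0.83} [506.23627944 173.32135716  36.        ]
```

View pics/m10.png

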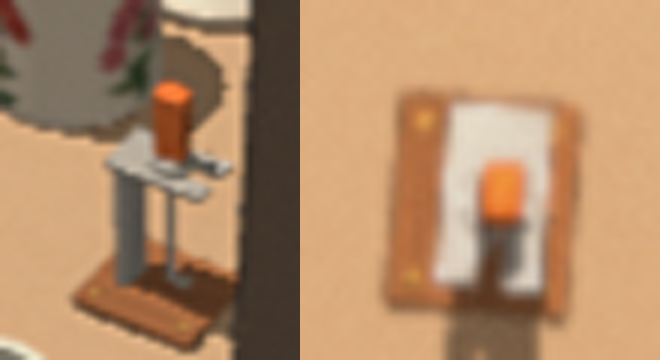

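The hook hangs in its fork again, at side (298,190) as before. The cartridge's top face measures (506,173) against the dish centre (508,172). I hand it in.

Emit:
{"op": "jog_arm", "data": {
  "targets": [
    {"turn": [0, 0, 0], "slide": [0, 0, 0], "claw": 50},
    {"turn": [0, 0, 0], "slide": [0, 0, 0], "claw": 50}
  ]
}}

```text
t: 40.08
eef_pos: [251.4, -508.4, 285.7]
tcp_rot: [3.141, 0.0, -0.084]
ft_force: [0.3, -0.0, -0.5]
opening: 0.499
grip_force: 0.0
```

```bash
python3 -c "
from h import *
print(job_done())"
```

```text
the job is handed in; nothing more can be done
None
```

I handed the job in at about 40 s: the blue cartridge stands upright in the dish, about 2 mm from the middle, and the hook hangs back in the fork of its stand; no verdict was returned.

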